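Empty the deburring tumbler

ROBOT

A 6-joint arm with a two-finger parallel gripper is mounted at the origin on the work surface. World frame = base frame: x ahead of the robot, y to its left, z up, the work surface at z = 0. Lengths are in m, angles in rad, forces in N, time in s.
With the tool pointing down it reaches from about 0.3 to 0.775 m from the base axis. Payload 14.6 kg.
Tool frame: the origin (TCP) lies midway between the tips of the shut fingers; the grasp point (between the pads) lies 19 mm behind it; z points along the fingers, y is the line along which they close (so a half turn about z gives the same grasp; the last joint's range is limited). The gripper opens to 85 mm and grips with 20 to 120 N. Pads are 22 mm wide; open, the fingers measure 114 mm over their backs; the gripper's body (76 mm by 85 mm) begins 54 mm behind the grasp point. The pads swing forward as they close: fully open they stand 13 mm farther back than shut.
Start: joints at [1.27, 0.3, 1.521, -0, 1.321, -0.067], TCP at [0.127, 0.535, 0.231] pointing down, gripper open.
Joint ranges: [-3.03, 3.03], [-0.79, 2.21], [0.23, 2.52], [-1.04, 4.18], [0, 3.07], [-2.55, 2.55]. Speed limits (rad/s): [2.22, 2.22, 2.57, 3.14, 3.14, 3.14].

INTERFACE

Orientations are given as a rotation vector (axis times angle).
In Python, from cell import ctrl gives the robot as it stands. The module is installed in compiled form; this text tells all that it offers.
- The arm moves only by the tool arm_command, never from a script. Its argument "plan" is a list of rows, each a list of 7 numbers: the finger opening in mm, from 0 to 85.4, then the shift along the tool's x, y, z in mm, then the turn, a rotation vector about the tool's x, y, z in degrees. In form: [[hand, tx, ty, tz, wx, wy, wz], ...]. A call has 1 to 8 rows; each row is the pose to reach, as a shift and turn from the pose commanded when the call began, along the tool's axes at that moment; what a row does not reach only later rows make up. A row lasts 1/8 s, in which the tool goes at most 62.5 mm and 10.7 degrees, less where a joint would pass 70% of its speed; a pose out of reach is approached as far as the arm can. A call with a gripper value outside its range is refused whole. The fingers move at their own pace and stop on an object; "newtons" is the grip in N (left out, the last holds). Time passes only in rows, so rows that repeat a pose let the fingers close. It gives the time, the measured TCP pose, the force, the opening and the grip force at its end, in the units of the state.
- ctrl.read_state(): the state, without advancing time (a new reading comes with each control period).
- ctrl.get_image(name): name is "scene" or "side" or "wrist"; returns a dict with "pixels" (420x560x3 uint8, red, green, blue), "z_map" (420x560 float32, m along the optical axis (not along the pixel's ray), 0 where there is no reading), "camera_matrix" (3x3 intrinsics, pixels), "distortion" ([k1, k2, p1, p2, k3] as OpenCV has them; the pictures are not rectified), "rvec" (rotation vector, rad) and "tvec" (3), from world to camera coordinates, as OpenCV has them. Camera axes: x right, y down, z forward; pixel columns grow to the right and rows downward; lengths in m; the calibration is good to about 2 mm. A picture is of the moment at which its call begins.
- ctrl.close_job(): hands the job in; it is judged then, once.
The state is a dict: "time_s": time; "joint_positions": joint angles; "qvel": joint speeds; "effort": joint torques, N m; "tcp_pos": TCP position; "orientation": TCP orientation; "wrist_force": force on the tool from outside, world axes, zero at the start; "wrist_torque": the same for the moment, N m; "grip_width": opening from 0.0 (shut) to 1.0 (fully open); "finger_force": force on a finger pad.
Only numpy, scipy, OpenCV 4.12 (cv2) and the standard library are available. Lean on these libraries where they do the work, as an engineer would, in place of code of your own. Each camera call takes 0.05 s, during which the arm holds its last target. There are 200 camera calls.

TASK

The deburring tumbler has finished its batch of channel stubs. Push its catch tray fully home and swing the index pawl clear of the notched disc, then tip the barrel over by its crank until all five stubs have slid out into the tray. Stand the barrel fully upright again and drop the pawl back into its notch, leaving the tray home with the stubs in it and the reducer, carton and pail beside the machine where they are.

Things in the scene. Friction and masses are not known exactly. Their poses are not given: they have to be found in the camera images.
- tumbler: fixed grey steel frame of the tumbler. Origin on the bench, below the middle of the upright barrel; x = trunnion line, roughly away from the robot (crank and pawl on the near -x side), y to the tray side, z up. All mm below are in this frame. Trunnion line at y 0, z 210. Uprights at x -115 and 115, 64 wide in y; base rails under them, y -160 to 260, 40 high.
- barrel (a joint): tilt of the barrel, rad: 0 upright on its stop, growing as the mouth tips to the tray (+y), stop at 2.3. Open galvanised drum, 145 tall, 132 across the bottom, 176 across the mouth, rim at z 310 when upright. Stiff (0.4 N m), stays where left; the engaged pawl locks it at 0. The stubs slide out between about 1.7 and 2.3; tip to the stop and rock it if one hangs.
- crank_grip (a point): middle of the barrel's black crank grip: free-turning sleeve 25 thick, 90 long along x (x -160 to -250), 120 from the trunnion line. At tilt 0 it leans 1.16 rad from vertical, away from the tray (grip at y -110, z 258); over the top (z 330) at tilt 1.16; leans 1.14 rad to the tray side at 2.3. Push it from either side or straddle it from above, following the arc.
- pawl (a joint): angle of the index pawl, rad: 0 = tooth down in the notch of the disc, barrel locked; grows as the knob leans away from the tray (-y) and the tooth lifts; clear of the disc above 0.4, stop at 0.7. Stays where left (0.1 N m). The tooth drops in only with the barrel on its upright stop (within about 0.05 rad).
- pawl_knob (a point): centre of the black ball knob, 26 across, on the pawl's upright 12 mm steel rod, 65 above the pawl's pivot. The pivot is parallel to x, at x -130, y -75, z 265, so at pawl 0 the knob is at y -75, z 330. Push knob and rod along y from either side.
- tray (a joint): how far the catch tray is drawn out, m: 0 fully home against its stop below the mouth, growing as it slides out along +y, stop at 0.14. About 2 N of friction.
- tray_floor (a point): centre of the tray's inner floor, z 16; axes as the tumbler's. Open steel tray, 190 (x) by 240 (y) outside, 4 mm walls, rim at z 77, sliding between the base rails. At x 0, y 122 when home.
- tray_handle (a point): middle of the tray's bow handle: bar 10 thick, 90 long along x, at z 47, 145 from the tray's centre on its outer (+y) side, 25 off the wall (y 267 when home). Pushed towards -y it slides the tray home.
- stub0: one of five identical stubs of galvanised 41 mm slotted channel (U-section with small inturned lips, 41 wide x 41 high x 60 mm long, 3 mm walls, about 0.12 kg); origin at the centre of the web's outer face, z away from the web. They lie in a heap inside the barrel at the start.
- stub1: another of the five stubs, as stub0
- stub2: another of the five stubs, as stub0
- stub3: another of the five stubs, as stub0
- stub4: another of the five stubs, as stub0
- reducer: bystander: galvanised duct reducer standing wide end down, 136 mm across at the foot, 96 mm at the top, 150 mm tall; origin at the centre of its foot. Leave it alone.
- carton: bystander: brown cardboard carton of fixings, 150 x 100 x 65 mm; origin at the centre of its underside. Leave it alone.
- pail: bystander: closed white plastic pail, 140 mm across the lid, 133 mm tall; origin at the centre of its underside. Leave it alone.

How it is judged:
By the outcome, as a careful person would: the job done as asked, in the order asked, and still so for the second after the job is handed in, with the robot touching nothing.
It also fails if it takes over 72 s, if anything falls off the work surface, if the arm or the gripper's body presses on something with over 40 N, if the wrist force passes 120 N, or if a joint passes its speed limit or range.

## Working session

There is one attempt and no reset: what is moved stays moved. The work goes in short steps, Python scripts to look and compute and a tool call to move; the robot and the scene stay as the last step left them, time stands still between calls to the robot, and variables do not carry over. Pictures are saved under pics/ and viewed, at most 10 in all, crops included, and the job is handed in when it is done.

Besides the shell and the picture viewer there is one more tool, called after "Emit:" as a command line: name --pt "numbers of a row" for each row, then --argument value for the rest. arm_command: Moves the arm, as the interface text tells. Its arguments: {"type":"object","properties":{"plan":{"type":"array","items":{"type":"array","items":{"type":"number"}}},"newtons":{"type":"number"}},"required":["plan"]}

```bash
mkdir -p pics
python3 - <<'E'
from cell import ctrl
import cv2,numpy as np
s=ctrl.read_state();print({k:np.round(v,3) for k,v in s.items()})
for n in("scene","side"):
    i=ctrl.get_image(n);cv2.imwrite(f"pics/{n}0.png",i["pixels"][:,:,::-1]);np.savez(f"{n}0.npz",**i)
    R=cv2.Rodrigues(np.array(i["rvec"]))[0];print(n,-R.T@np.array(i["tvec"]).ravel(),R[2])
E
```

```text
{'time_s': np.float64(0.0), 'joint_positions': array([ 1.27 ,  0.3  ,  1.522, -0.   ,  1.321, -0.067]), 'qvel': array([ 0.   ,  0.001, -0.   ,  0.001,  0.001,  0.001]), 'effort': array([-1.0000e-03, -5.4351e+01, -3.6179e+01, -0.0000e+00,  4.0000e-03,
        0.0000e+00]), 'tcp_pos': array([0.127, 0.535, 0.231]), 'orientation': array([-3.66e-01, -3.12e+00,  2.00e-03]), 'wrist_force': array([-0.075, -0.449,  0.089]), 'wrist_torque': array([0.009, 0.025, 0.013]), 'finger_force': np.float64(0.0), 'grip_width': np.float64(1.002)}
scene [1.08331698 0.13318539 1.06604576] [-0.52673729 -0.19439923 -0.82750031]
side [-0.2220476  -0.41244367  1.31566438] [ 0.55837736  0.23281589 -0.79624838]
```

View pics/scene0.png

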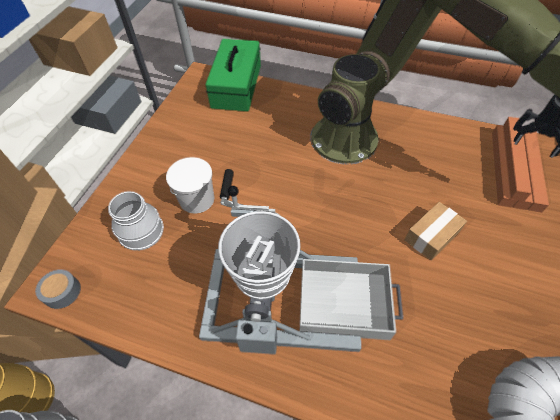

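View pics/side0.png

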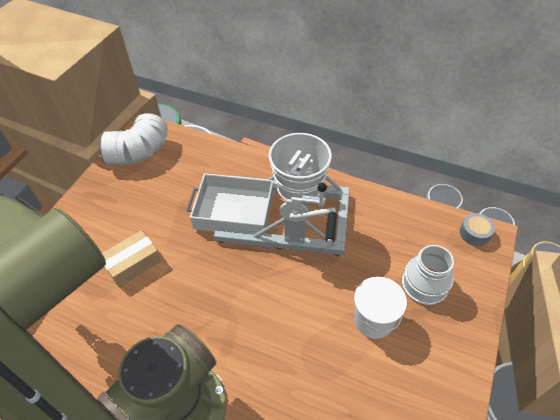

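The scene view shows the barrel mouth at about (260,250), crank grip (228,187), pawl knob (233,191) and tray, drawn out, with its handle at (399,300). In the side view they are at (300,163), (332,227), (322,187) and (193,200).

```bash
cat > h.py <<'E'
import cv2,numpy as np
def cloud(i):
    h,w=i["z_map"].shape
    uv=np.stack(np.meshgrid(np.arange(w),np.arange(h)),-1).reshape(-1,1,2).astype(float)
    n=cv2.undistortPoints(uv,np.array(i["camera_matrix"]),np.array(i["distortion"])).reshape(h,w,2)
    z=i["z_map"][...,None]; P=np.concatenate([n*z,z],-1)
    R=cv2.Rodrigues(np.array(i["rvec"]))[0]
    W=(P-np.array(i["tvec"]).ravel())@R; W[i["z_map"]==0]=np.nan
    return W
E
python3 - <<'E'
from h import *
np.set_printoptions(precision=4,suppress=True)
for n,boxes in(("scene",dict(grip=(215,165,240,205),handle=(392,280,408,322),rim=(215,210,305,300),tray=(298,255,400,345),rails=(198,240,365,352),pail=(160,155,215,212),red=(105,190,165,248),carton=(405,200,470,260))),("side",dict(grip=(322,205,340,245),knob=(314,180,330,195),handle=(185,185,200,215),rim=(265,132,335,200),tray=(185,172,275,235),rails=(210,180,352,256),pail=(352,278,408,338),red=(400,245,456,305),carton=(100,230,162,288)))):
    i=dict(np.load(n+"0.npz"));W=cloud(i);g=i["pixels"].max(2)
    for k,(a,b,c,d) in boxes.items():
        w=W[b:d,a:c].reshape(-1,3);gg=g[b:d,a:c].reshape(-1);z=w[:,2]
        m={'grip':(gg<60)&(z>.2),'knob':(gg<60)&(z>.29),'handle':(z>.035)&(z<.06),'rim':(z>.3)&(z<.316),'tray':(z>.07)&(z<.082),'rails':(z>.034)&(z<.046),'pail':z>.12,'red':z>.14,'carton':z>.055}[k]
        p=w[m]
        if len(p)<3: print(n,k,len(p));continue
        r=cv2.minAreaRect((p[:,:2]*1000).astype(np.float32));print(n,k,len(p),p.mean(0),p.min(0),p.max(0),"rect",np.round(r[0]),np.round(r[1]),round(r[2],1))
        if k=='rim':
            A=np.c_[2*p[:,:2],np.ones(len(p))];x=np.linalg.lstsq(A,(p[:,:2]**2).sum(1),rcond=None)[0];print('  circ',x[:2],np.sqrt(x[2]+x[:2]@x[:2]))
E
```

```text
scene grip 310 [ 0.544  -0.2026  0.2873] [ 0.4797 -0.239   0.2521] [ 0.599  -0.1537  0.3447] rect [ 546. -206.] [138.  44.] 32.5
scene handle 175 [0.6043 0.2906 0.0511] [0.5511 0.266  0.0434] [0.6523 0.3107 0.0565] rect [602. 286.] [100.  24.] 15.3
scene rim 976 [ 0.6853 -0.0651  0.3106] [ 0.6033 -0.1504  0.3   ] [0.7826 0.0297 0.316 ] rect [693. -59.] [179. 178.] 24.7
  circ [ 0.694  -0.0592] 0.0858446594005579
scene tray 717 [0.6418 0.1603 0.0762] [0.5129 0.0093 0.07  ] [0.7827 0.2923 0.082 ] rect [642. 155.] [230. 243.] 14.0
scene rails 2765 [ 0.7324 -0.012   0.0402] [ 0.5001 -0.2452  0.034 ] [0.862  0.2241 0.046 ] rect [677.  -4.] [268. 440.] 15.0
scene pail 1334 [ 0.4405 -0.3979  0.1327] [ 0.3661 -0.4718  0.12  ] [ 0.5063 -0.3294  0.1395] rect [ 437. -401.] [141. 139.] 68.8
scene red 307 [ 0.6118 -0.5086  0.1463] [ 0.5598 -0.5583  0.14  ] [ 0.6584 -0.4617  0.1542] rect [ 609. -509.] [98. 96.] 23.4
scene carton 1518 [0.3341 0.3583 0.0652] [0.2422 0.2804 0.0552] [0.4173 0.4371 0.0719] rect [328. 359.] [101. 156.] 61.9
side grip 84 [ 0.5136 -0.227   0.2685] [ 0.4783 -0.2408  0.2538
[... 391 characters left out ...]
 ] rect [689. -82.] [222. 180.] 77.8
  circ [ 0.688  -0.0674] 0.08841298351005224
side tray 514 [0.6323 0.1478 0.0759] [ 0.5144 -0.0064  0.0701] [0.7786 0.292  0.0819] rect [630. 148.] [236. 251.] 17.4
side rails 1896 [ 0.6377 -0.061   0.0406] [ 0.4993 -0.2489  0.034 ] [0.8597 0.2744 0.046 ] rect [672.  17.] [271. 484.] 14.8
side pail 1929 [ 0.4324 -0.4036  0.1338] [ 0.3656 -0.4718  0.1207] [ 0.5067 -0.3333  0.1444] rect [ 435. -404.] [137. 140.] 22.0
side red 311 [ 0.6042 -0.5129  0.1476] [ 0.5595 -0.5635  0.14  ] [ 0.6576 -0.4633  0.1571] rect [ 607. -512.] [97. 98.] 19.3
side carton 1467 [0.3135 0.3354 0.0968] [0.0477 0.0436 0.055 ] [0.4172 0.4286 0.6421] rect [236. 206.] [470. 152.] 57.4
```

Emit:
arm_command --pt "0 -60 -12 0 0 0 10" --pt "0 -122 -24 0 0 0 20" --pt "0 -184 -36 0 0 0 30" --pt "0 -246 -48 0 0 0 40" --pt "0 -308 -60 0 0 0 50" --pt "0 -370 -73 0 0 0 60" --pt "0 -432 -85 0 0 0 70" --pt "0 -494 -98 0 0 0 80"

```text
time_s: 1.1
tcp_pos: [0.5824, 0.3262, 0.2309]
orientation: [-2.292, -2.148, 0.001]
wrist_force: [-0.0, 1.2, 0.0]
grip_width: -0.002
finger_force: 0.0
```

Emit:
arm_command --pt "0 0 0 0 0 0 10" --pt "0 0 0 0 0 0 20" --pt "0 0 0 0 0 0 30" --pt "0 0 0 0 0 0 40" --pt "0 0 0 0 0 0 50" --pt "0 0 0 0 0 0 60" --pt "0 0 0 0 0 0 71.6" --pt "0 0 0 0 0 0 71.6"

```text
time_s: 2.1
tcp_pos: [0.5807, 0.3273, 0.2309]
orientation: [3.114, 0.411, -0.001]
wrist_force: [0.0, -0.6, -0.1]
grip_width: 0.0
finger_force: 0.0
```

```bash
cat >> h.py <<'E'
def T(p):
    d=np.asarray(p)-[.692,-.061,0];c,s=np.cos(np.radians(15)),np.sin(np.radians(15))
    return np.round(1000*np.stack([c*d[...,0]+s*d[...,1],-s*d[...,0]+c*d[...,1],d[...,2]],-1),1)
def show(s):
    R=cv2.Rodrigues(np.array(s["orientation"],float))[0]
    print("t",s["time_s"],"T",T(s["tcp_pos"]),"yaw y",np.degrees(np.arctan2(R[1,1],R[0,1])),"tilt",R[2],"F",np.round(s["wrist_force"],1),"q",np.round(s["joint_positions"],2))
E
python3 -c "
from h import *
from cell import ctrl
show(ctrl.read_state())"
```

```text
t 2.1 T [ -7.  403.9 230.9] yaw y -74.97270512924304 tilt [-7.15470067e-04  1.51125895e-04 -9.99999733e-01] F [ 0.  -0.6 -0.1] q [ 0.46  0.57  1.14 -0.    1.43  1.77]
```

Emit:
arm_command --pt "0 7 0 60 0 0 0" --pt "0 7 0 120 0 0 0" --pt "0 7 0 170 0 0 0" --pt "0 7 0 198 0 0 0" --pt "0 7 15 198 0 0 0" --pt "0 7 30 198 0 0 0" --pt "0 7 45 198 0 0 0" --pt "0 7 60 198 0 0 0"

```text
time_s: 3.1
tcp_pos: [0.604, 0.2702, 0.0348]
orientation: [-3.114, -0.41, -0.003]
wrist_force: [-1.2, 1.8, 3.1]
grip_width: -0.0
finger_force: 1.3
```

Emit:
arm_command --pt "0 0 12 0 0 0 0" --pt "0 0 24 0 0 0 0" --pt "0 0 36 0 0 0 0" --pt "0 0 46 0 0 0 0" --pt "0 0 53 0 0 0 0" --pt "0 0 57 0 0 0 0" --pt "0 0 59 0 0 0 0" --pt "0 0 59 0 0 0 0"

```text
time_s: 4.1
tcp_pos: [0.6179, 0.2157, 0.0332]
orientation: [-3.113, -0.411, 0.0]
wrist_force: [-2.4, 10.1, -0.2]
grip_width: -0.001
finger_force: 5.5
```

Emit:
arm_command --pt "0 0 3 0 0 0 0" --pt "0 0 3 0 0 0 0" --pt "0 0 -15 0 0 0 0" --pt "0 0 -15 -60 0 0 0" --pt "0 0 -15 -120 0 0 0" --pt "0 0 -15 -180 0 0 0" --pt "0 0 -15 -240 0 0 0" --pt "0 0 -15 -300 0 0 0"

```text
time_s: 5.1
tcp_pos: [0.614, 0.2286, 0.3352]
orientation: [3.114, 0.41, -0.0]
wrist_force: [0.0, 0.3, -0.3]
grip_width: 0.0
finger_force: 0.0
```

Emit:
arm_command --pt "0 -25 20 -40 0 0 0" --pt "0 -50 75 -60 0 0 0" --pt "0 -75 130 -60 0 0 0" --pt "0 -100 185 -60 0 0 0" --pt "0 -120 240 -60 0 0 0" --pt "0 -140 295 -60 0 0 0" --pt "0 -140 335 -60 0 0 0" --pt "0 -140 335 -60 0 0 0"

```text
time_s: 6.1
tcp_pos: [0.5659, -0.1335, 0.3924]
orientation: [3.115, 0.405, -0.003]
wrist_force: [-0.3, 0.3, -0.1]
grip_width: 0.002
finger_force: 0.0
```

Run:
```python
from h import *
from cell import ctrl
show(ctrl.read_state())
i=ctrl.get_image("scene");W=cloud(i)
t=T(W)[250:350,290:410].reshape(-1,3);m=(t[:,2]>70)&(t[:,2]<82)&(t[:,1]>200);print("tray rim outer y",np.percentile(t[m,1],[50,90,98]))
a=i["pixels"][130:350,150:440,::-1]
j=ctrl.get_image("side");b=j["pixels"][110:330,170:460,::-1]
cv2.imwrite("pics/p1.png",cv2.resize(np.hstack([a,b]),None,fx=1.37,fy=1.37))
W=cloud(j);g=j["pixels"].max(2);t=T(W);m=(g<60)&(t[...,2]>315)&(abs(t[...,0]+130)<25)&(abs(t[...,1]+75)<30);print("knob",t[m].mean(0),m.sum())
```

```text
t 6.1 T [-140.5  -37.4  392.4] yaw y -75.19039134551714 tilt [-1.65029285e-03 -1.69129844e-04 -9.99998624e-01] F [-0.3  0.3 -0.1] q [-0.29  0.32  1.14 -0.    1.69  1.02]
tray rim outer y [238.6   241.4   242.196]
knob [-147.09323843  -69.11103203  458.28113879] 281
```

View pics/p1.png

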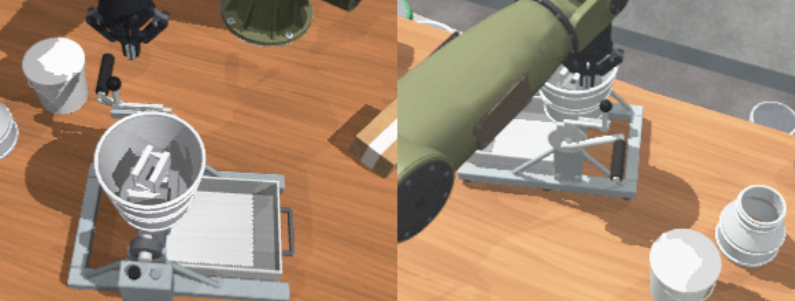

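The tray is home (outer rim at y 242), and the shut gripper hangs above and beside the knob (scene crop about (115,83)).

Emit:
arm_command --pt "0 0 0 40 0 0 0" --pt "0 0 0 76 0 0 0" --pt "0 0 10 76 0 0 0" --pt "0 0 20 76 0 0 0" --pt "0 0 30 77 0 0 0" --pt "0 0 39 78 0 0 0" --pt "0 0 47 80 0 0 0" --pt "0 0 50 80 0 0 0"

```text
time_s: 7.2
tcp_pos: [0.579, -0.18, 0.313]
orientation: [-3.115, -0.409, 0.001]
wrist_force: [-0.4, 1.8, 0.0]
grip_width: -0.001
finger_force: 0.8
```

```bash
cat > k.py <<'E'
from h import *
from cell import ctrl
show(ctrl.read_state())
j=ctrl.get_image("side");cv2.imwrite("pics/k.png",j["pixels"][:,:,::-1])
t=T(cloud(j));g=j["pixels"].max(2)
m=(g<60)&(t[...,2]>300)&(t[...,2]<347)&(abs(t[...,0]+130)<20)&(t[...,1]<-55)&(t[...,1]>-140);print("black",t[m].mean(0),t[m].min(0),t[m].max(0),m.sum())
E
python3 k.py
```

```text
t 7.2 T [-140.   -85.7  313. ] yaw y -75.02234135562104 tilt [-3.48806074e-04 -3.04056746e-04 -9.99999893e-01] F [-0.4  1.8  0. ] q [-0.36  0.39  1.22  0.    1.54  0.95]
black [-138.54098361 -106.66229508  328.70327869] [-149.7 -122.2  311.6] [-123.3  -76.6  346.8] 61
```

Emit:
arm_command --pt "0 0 -15 0 0 0 0" --pt "0 0 -15 -50 0 0 0" --pt "50 -30 0 -50 0 0 0" --pt "50 -75 24 -50 0 0 0" --pt "50 -75 24 -50 0 0 0" --pt "50 -75 24 0 0 0 0" --pt "50 -75 24 50 0 0 0" --pt "50 -75 24 78 0 0 0"

```text
time_s: 8.25
tcp_pos: [0.5124, -0.2204, 0.2328]
orientation: [-3.113, -0.411, 0.003]
wrist_force: [0.7, -0.1, 0.4]
grip_width: 0.583
finger_force: 0.0
```

```bash
python3 k.py
python3 - <<'E'
from cell import ctrl
import cv2
i=ctrl.get_image("scene")
a=i["pixels"][130:350,150:440,::-1];b=ctrl.get_image("wrist")["pixels"][:,:,::-1]
cv2.imwrite("pics/p2.png",cv2.hconcat([cv2.resize(a,(400,303)),cv2.resize(b,(400,303))]))
E
```

```text
t 8.25 T [-214.7 -107.5  232.8] yaw y -74.94380471245383 tilt [-0.00179289 -0.00180227 -0.99999677] F [ 0.7 -0.1  0.4] q [-0.47  0.32  1.49  0.    1.33  0.84]k.py:6: RuntimeWarning: Mean of empty slice.
  m=(g<60)&(t[...,2]>300)&(t[...,2]<347)&(abs(t[...,0]+130)<20)&(t[...,1]<-55)&(t[...,1]>-140);print("black",t[m].mean(0),t[m].min(0),t[m].max(0),m.sum())
  ret = um.true_divide(
Traceback (most recent call last):
  File "k.py", line 6, in <module>
    m=(g<60)&(t[...,2]>300)&(t[...,2]<347)&(abs(t[...,0]+130)<20)&(t[...,1]<-55)&(t[...,1]>-140);print("black",t[m].mean(0),t[m].min(0),t[m].max(0),m.sum())
                                                                                                                            ~~~~~~~~^^^
ValueError: zero-size array to reduction operation minimum which has no identity
```

View pics/p2.png

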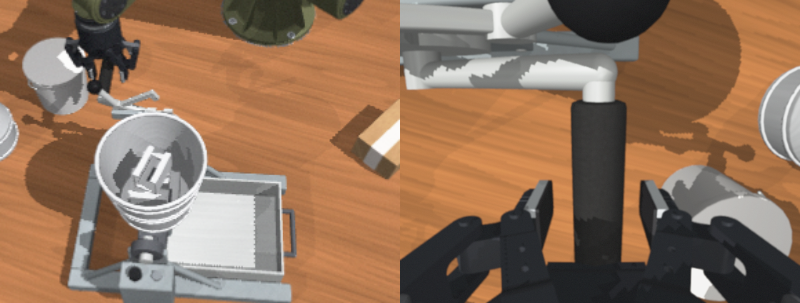

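The fingers straddle the crank grip (wrist crop, sleeve at about (600,190)). The pawl knob leans clear.

```bash
python3 -c "
import numpy as np
t=np.arange(0,2.41,.1);a=t-1.16;y=120*np.sin(a);z=120*np.cos(a)
for s in (0,8,16):print([(round(t[k],1),round(-(y[k]-y[s])),round(-(z[k]-z[s]))) for k in range(s+1,min(s+9,len(t)))])"
```

```text
[(np.float64(0.1), -5, -11), (np.float64(0.2), -12, -21), (np.float64(0.3), -19, -30), (np.float64(0.4), -27, -39), (np.float64(0.5), -36, -47), (np.float64(0.6), -46, -54), (np.float64(0.7), -57, -60), (np.float64(0.8), -68, -64)]
[(np.float64(0.9), -11, -4), (np.float64(1.0), -23, -6), (np.float64(1.1), -35, -7), (np.float64(1.2), -47, -8), (np.float64(1.3), -59, -7), (np.float64(1.4), -71, -4), (np.float64(1.5), -82, -1), (np.float64(1.6), -93, 4)]
[(np.float64(1.7), -11, 6), (np.float64(1.8), -21, 12), (np.float64(1.9), -30, 20), (np.float64(2.0), -38, 28), (np.float64(2.1), -46, 38), (np.float64(2.2), -52, 48), (np.float64(2.3), -58, 58), (np.float64(2.4), -62, 70)]
```

Emit:
arm_command --pt "20 0 0 -4 0 0 0" --pt "20 0 0 -4 0 0 0" --pt "20 0 0 -4 0 0 0" --pt "20 0 0 -4 0 0 0" --newtons 25

```text
time_s: 8.9
tcp_pos: [0.5133, -0.2213, 0.2417]
orientation: [3.114, 0.411, 0.004]
wrist_force: [-3.0, 7.1, 7.6]
grip_width: 0.286
finger_force: 25.6
```

Emit:
arm_command --pt "20 0 -5 -11 0 0 0" --pt "20 0 -12 -21 0 0 0" --pt "20 0 -19 -30 0 0 0" --pt "20 0 -27 -39 0 0 0" --pt "20 0 -36 -47 0 0 0" --pt "20 0 -46 -54 0 0 0" --pt "20 0 -57 -60 0 0 0" --pt "20 0 -68 -64 0 0 0"

```text
time_s: 9.9
tcp_pos: [0.496, -0.1566, 0.3057]
orientation: [3.111, 0.409, 0.007]
wrist_force: [7.7, -4.4, 3.8]
grip_width: 0.281
finger_force: 26.5
```

Emit:
arm_command --pt "20 0 -11 -4 0 0 0" --pt "20 0 -23 -6 0 0 0" --pt "20 0 -35 -7 0 0 0" --pt "20 0 -47 -8 0 0 0" --pt "20 0 -59 -7 0 0 0" --pt "20 0 -71 -4 0 0 0" --pt "20 0 -82 -1 0 0 0" --pt "20 0 -93 4 0 0 0"

```text
time_s: 10.9
tcp_pos: [0.472, -0.0662, 0.3026]
orientation: [3.112, 0.41, 0.01]
wrist_force: [3.2, 1.0, 12.9]
grip_width: 0.28
finger_force: 27.3
```

Forces are low, so I carry on to the stop.

Emit:
arm_command --pt "20 0 -11 6 0 0 0" --pt "20 0 -21 12 0 0 0" --pt "20 0 -30 20 0 0 0" --pt "20 0 -38 28 0 0 0" --pt "20 0 -46 38 0 0 0" --pt "20 0 -52 48 0 0 0" --pt "20 0 -58 58 0 0 0" --pt "20 0 -60 64 0 0 0"

```text
time_s: 11.9
tcp_pos: [0.4574, -0.0091, 0.2405]
orientation: [3.11, 0.41, 0.014]
wrist_force: [-10.9, -14.3, 42.5]
grip_width: 0.281
finger_force: 31.7
```

Emit:
arm_command --pt "20 0 0 0 0 0 0" --pt "20 0 0 0 0 0 0" --pt "20 0 0 0 0 0 0" --pt "20 0 0 0 0 0 0"

```text
time_s: 12.4
tcp_pos: [0.4573, -0.0093, 0.2401]
orientation: [3.111, 0.409, 0.013]
wrist_force: [-3.2, -6.2, 29.1]
grip_width: 0.284
finger_force: 30.7
```

Run:
```python
from h import *
from cell import ctrl
show(ctrl.read_state())
a=ctrl.get_image("scene")["pixels"][130:350,150:440,::-1];b=ctrl.get_image("side")["pixels"][110:330,170:460,::-1]
cv2.imwrite("pics/p3.png",cv2.resize(np.hstack([a,b]),None,fx=1.37,fy=1.37))
```

```text
t 12.4 T [-213.3  110.7  240.1] yaw y -75.02233027421234 tilt [ 0.00801607  0.00459372 -0.99995732] F [-3.2 -6.2 29.1] q [-0.1   0.08  1.76 -0.    1.29  1.21]
```

View pics/p3.png

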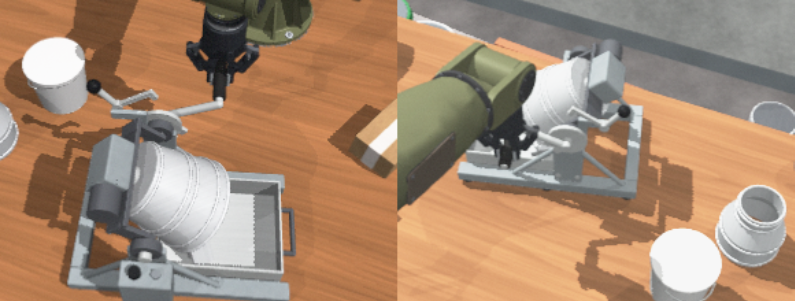

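The barrel is on its stop over the tray. The stubs are hidden beneath it, so I rock it.

Emit:
arm_command --pt "20 0 6 -12 0 0 0" --pt "20 0 22 -36 0 0 0" --pt "20 0 39 -52 0 0 0" --pt "20 0 22 -36 0 0 0" --pt "20 0 2 -6 0 0 0" --pt "20 0 2 -3 0 0 0" --pt "20 0 22 -36 0 0 0" --pt "20 0 39 -52 0 0 0"

```text
time_s: 13.5
tcp_pos: [0.4663, -0.047, 0.289]
orientation: [3.113, 0.41, 0.004]
wrist_force: [16.2, -7.5, -22.7]
grip_width: 0.285
finger_force: 27.0
```

Emit:
arm_command --pt "20 0 -17 16 0 0 0" --pt "20 0 -37 46 0 0 0" --pt "20 0 -37 49 0 0 0" --pt "20 0 -37 49 0 0 0" --pt "20 0 -37 49 0 0 0" --pt "20 0 -37 49 0 0 0" --pt "20 0 -37 49 0 0 0"

```text
time_s: 14.38
tcp_pos: [0.4565, -0.0096, 0.2402]
orientation: [-3.114, -0.411, -0.005]
wrist_force: [-0.7, 7.2, 5.4]
grip_width: 0.28
finger_force: 29.9
```

Emit:
arm_command --pt "20 0 6 -13 0 0 0" --pt "20 0 12 -23 0 0 0" --pt "20 0 20 -33 0 0 0" --pt "20 0 28 -41 0 0 0" --pt "20 0 37 -49 0 0 0" --pt "20 0 47 -55 0 0 0" --pt "20 0 58 -61 0 0 0" --pt "20 0 69 -65 0 0 0"

```text
time_s: 15.38
tcp_pos: [0.4744, -0.0773, 0.3039]
orientation: [3.114, 0.411, 0.002]
wrist_force: [7.6, 1.4, -12.0]
grip_width: 0.281
finger_force: 28.6
```

Emit:
arm_command --pt "20 0 11 -3 0 0 0" --pt "20 0 23 -6 0 0 0" --pt "20 0 35 -7 0 0 0" --pt "20 0 47 -6 0 0 0" --pt "20 0 59 -5 0 0 0" --pt "20 0 71 -3 0 0 0" --pt "20 0 82 1 0 0 0" --pt "20 0 82 1 0 0 0"

```text
time_s: 16.38
tcp_pos: [0.4955, -0.1568, 0.3022]
orientation: [-3.115, -0.41, -0.001]
wrist_force: [6.7, 0.0, -10.2]
grip_width: 0.284
finger_force: 28.8
```

Run:
```python
from h import *
from cell import ctrl
show(ctrl.read_state())
a=ctrl.get_image("scene")["pixels"][190:350,190:400,::-1];b=ctrl.get_image("side")["pixels"][110:270,170:380,::-1]
cv2.imwrite("pics/p4.png",cv2.resize(np.hstack([a,b]),None,fx=1.9,fy=1.9))
```

```text
t 16.375 T [-214.6  -41.6  302.2] yaw y -75.01117769811721 tilt [ 5.92331974e-04  6.85000772e-05 -9.99999822e-01] F [  6.7   0.  -10.2] q [-0.38  0.19  1.5   0.    1.46  0.93]
```

View pics/p4.png

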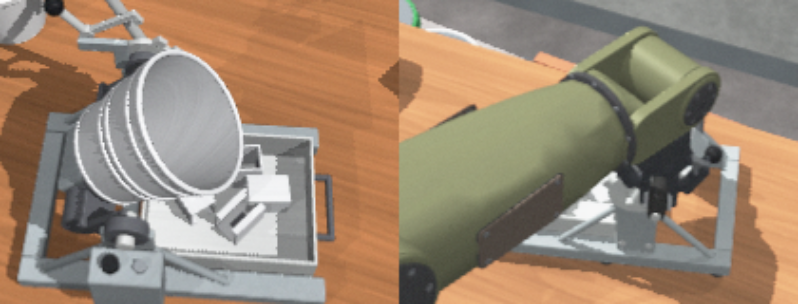

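Four stubs are visible in the tray, at about (246,157), (268,190), (240,222) and (197,208). The barrel wall facing the camera is bare. I'll bring it upright and look inside.

Emit:
arm_command --pt "20 0 11 4 0 0 0" --pt "20 0 22 10 0 0 0" --pt "20 0 32 17 0 0 0" --pt "20 0 41 25 0 0 0" --pt "20 0 49 34 0 0 0" --pt "20 0 56 43 0 0 0" --pt "20 0 63 53 0 0 0" --pt "20 0 68 62 0 0 0"

```text
time_s: 17.48
tcp_pos: [0.5125, -0.2206, 0.2401]
orientation: [-3.111, -0.411, 0.002]
wrist_force: [-2.9, 16.4, -4.5]
grip_width: 0.284
finger_force: 29.4
```

Emit:
arm_command --pt "20 0 2 4 0 0 0" --pt "20 0 3 7 0 0 0" --pt "20 0 3 7 0 0 0"

```text
time_s: 17.85
tcp_pos: [0.5129, -0.2218, 0.2358]
orientation: [-3.109, -0.412, 0.001]
wrist_force: [-18.5, 29.3, 19.2]
grip_width: 0.284
finger_force: 33.5
```

Run:
```python
from h import *
from cell import ctrl
show(ctrl.read_state())
i=ctrl.get_image("scene");t=T(cloud(i))
m=(np.hypot(t[...,0],t[...,1])<95)&(abs(t[...,2]-310)<15)&(np.hypot(t[...,0],t[...,1])>75);p=t[m];print("rim plane (slope x,y,z0)",np.linalg.lstsq(np.c_[p[:,:2],np.ones(len(p))],p[:,2],rcond=None)[0],len(p))
a=i["pixels"][190:350,190:400,::-1]
cv2.imwrite("pics/p5.png",cv2.resize(a,None,fx=3.5,fy=3.5))
```

```text
t 17.85 T [-214.7 -109.   235.8] yaw y -74.88698871631074 tilt [ 4.80423261e-05 -5.17064011e-03 -9.99986631e-01] F [-18.5  29.3  19.2] q [-0.48  0.32  1.49  0.    1.34  0.83]
rim plane (slope x,y,z0) [3.12537667e-02 6.68829626e-03 3.09236858e+02] 1145
```

View pics/p5.png

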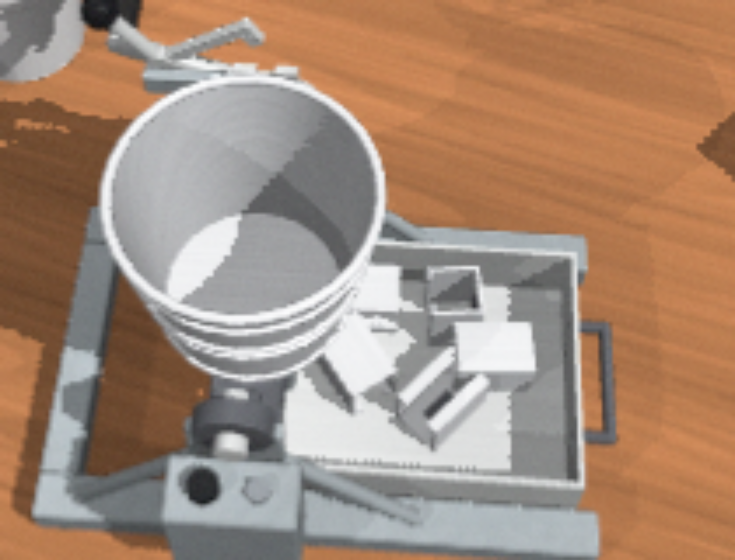

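All five stubs lie in the tray, at about (380,285), (455,285), (495,345), (360,360) and (445,395), and the barrel is empty and upright. I release the crank and go to the pawl.

Emit:
arm_command --pt "50 0 -2 -4 0 0 0" --pt "50 0 -2 -4 0 0 0" --pt "50 0 -2 -4 0 0 0" --pt "50 0 -2 -50 0 0 0" --pt "50 0 -2 -100 0 0 0" --pt "0 0 20 -130 0 0 0" --pt "0 30 44 -130 0 0 0" --pt "0 74 44 -130 0 0 0"

```text
time_s: 18.9
tcp_pos: [0.5968, -0.2501, 0.3634]
orientation: [3.115, 0.405, 0.0]
wrist_force: [-0.7, 0.2, 0.3]
grip_width: 0.001
finger_force: 0.0
```

```bash
python3 k.py
```

```text
t 18.9 T [-140.9 -158.   363.4] yaw y -75.17098585890524 tilt [ 1.68990932e-04  6.93000859e-04 -9.99999746e-01] F [-0.7  0.2  0.3] q [-0.45  0.48  0.97 -0.    1.69  0.86]
black [-136.67317073 -112.65609756  325.43414634] [-142.4 -122.3  313.2] [-127.4 -102.9  334.9] 41
```

Emit:
arm_command --pt "0 0 0 48 0 0 0" --pt "0 0 -10 48 0 0 0" --pt "0 0 -20 48 0 0 0" --pt "0 0 -30 48 0 0 0" --pt "0 0 -40 47 0 0 0" --pt "0 0 -48 46 0 0 0" --pt "0 0 -54 45 0 0 0" --pt "0 0 -56 45 0 0 0"

```text
time_s: 19.95
tcp_pos: [0.5815, -0.1962, 0.3264]
orientation: [3.106, 0.405, 0.014]
wrist_force: [-14.1, -14.5, 33.7]
grip_width: -0.001
finger_force: 14.8
```

```bash
python3 k.py
```

```text
t 19.95 T [-141.7 -102.   326.4] yaw y -75.12706202542665 tilt [ 0.00757527  0.0107581  -0.99991344] F [-14.1 -14.5  33.7] q [-0.38  0.39  1.18 -0.    1.56  0.93]
black [-137.40571429  -86.68285714  337.19142857] [-149.7 -114.1  328. ] [-126.   -75.8  346. ] 35
```

Emit:
arm_command --pt "0 0 4 -6 0 0 0" --pt "0 0 30 -20 0 0 0" --pt "0 0 50 -60 0 0 0" --pt "0 -60 80 -60 0 0 0" --pt "0 -100 80 -60 0 0 0"

```text
time_s: 20.62
tcp_pos: [0.5046, -0.2985, 0.3796]
orientation: [3.113, 0.409, 0.002]
wrist_force: [0.3, -0.8, -0.0]
grip_width: 0.004
finger_force: 0.0
```

Run:
```python
from h import *
from cell import ctrl
show(ctrl.read_state())
ims=[]
for n in("scene","side"):
    i=ctrl.get_image(n);t=T(cloud(i));g=i["pixels"].max(2)
    m=(g<60)&(t[...,2]>300)&(t[...,2]<350)&(abs(t[...,0]+130)<18)&(t[...,1]<-40)&(t[...,1]>-140)
    if m.any():
        v,u=np.argwhere(m).mean(0);print(n,"knob",t[m].mean(0),m.sum(),u,v)
    ims.append(cv2.resize(i["pixels"][150:260,200:300,::-1] if n=="scene" else i["pixels"][160:270,270:370,::-1],None,fx=4,fy=4))
cv2.imwrite("pics/p6.png",np.hstack(ims))
```

```text
t 20.625 T [-242.5 -180.9  379.6] yaw y -75.04816380295256 tilt [ 0.00122453  0.0017041  -0.9999978 ] F [ 0.3 -0.8 -0. ] q [-0.6   0.32  1.15 -0.    1.66  0.71]
scene knob [-124.12470588  -82.95882353  336.70117647] 85 228.3294117647059 190.63529411764705
```

View pics/p6.png

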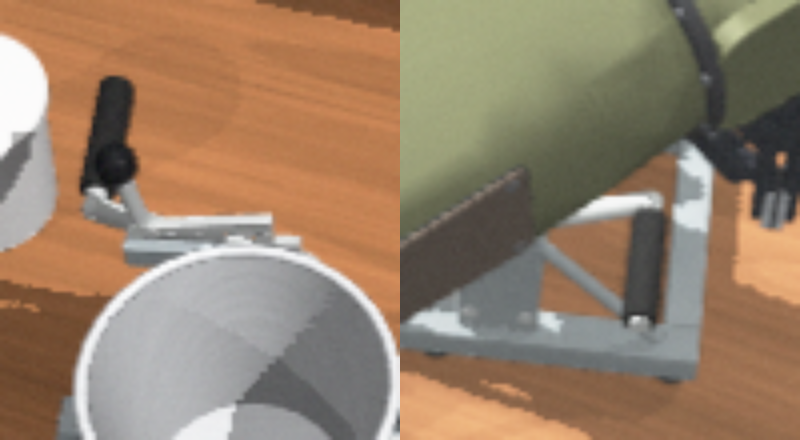

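The knob is nearly back, at crop (117,160), i.e. scene (229,190). I compare this with the starting picture.

Run:
```python
from h import *
i=dict(np.load("scene0.npz"));t=T(cloud(i));g=i["pixels"].max(2)
m=(g<60)&(t[...,2]>300)&(t[...,2]<350)&(abs(t[...,0]+130)<18)&(t[...,1]<-40)&(t[...,1]>-140)
v,u=np.argwhere(m).mean(0);print("knob0",t[m].mean(0),m.sum(),u,v)
K=np.array(i["camera_matrix"])
for a in(0,.1,.2,.3):
    y=-75-65*np.sin(a);z=265+65*np.cos(a);c,s=np.cos(np.radians(15)),np.sin(np.radians(15))
    w=np.array([692-130*c-y*s,-61-130*s+y*c,z])/1000
    print(a,cv2.projectPoints(w[None],i["rvec"],i["tvec"],K,i["distortion"])[0].ravel())
```

```text
knob0 [-124.14235294  -73.32        337.79647059] 85 232.36470588235295 190.5529411764706
0 [232.37145544 190.57159447]
0.1 [229.66162359 190.51755073]
0.2 [227.01571551 190.63207967]
0.3 [224.46437533 190.91326825]
```

The pawl sits at about 0.15. The finger was forced upward, probably because the knob caught under a knuckle. I push again with the tips higher and centred on the knob.

Emit:
arm_command --pt "0 50 -15 0 0 0 0" --pt "0 110 -35 10 0 0 0" --pt "0 110 -35 50 0 0 0" --pt "0 110 -35 53 0 0 0" --pt "0 110 -50 53 0 0 0" --pt "0 110 -62 53 0 0 0" --pt "0 110 -70 53 0 0 0" --pt "0 110 -76 53 0 0 0"

```text
time_s: 21.72
tcp_pos: [0.5925, -0.1952, 0.3266]
orientation: [3.113, 0.41, 0.003]
wrist_force: [0.6, -3.1, 6.6]
grip_width: -0.001
finger_force: 2.4
```

Emit:
arm_command --pt "0 0 -2 0 0 0 0" --pt "0 0 -4 0 0 0 0"

```text
time_s: 21.98
tcp_pos: [0.5915, -0.1917, 0.3257]
orientation: [3.114, 0.41, 0.001]
wrist_force: [1.0, -2.6, 3.9]
grip_width: 0.001
finger_force: 1.7
```

```bash
python3 k.py
```

```text
t 21.975 T [-130.9 -100.3  325.7] yaw y -75.01515903282007 tilt [ 5.40093389e-04  5.98516315e-04 -9.99999675e-01] F [ 1.  -2.6  3.9] q [-0.37  0.42  1.15 -0.    1.58  0.94]
black [-136.00784314  -81.35294118  336.91176471] [-143.9 -113.1  325.6] [-128.6  -67.8  346.1] 51
```

Emit:
arm_command --pt "0 0 -2 0 0 0 0" --pt "0 0 -4 0 0 0 0" --pt "0 0 -5 0 0 0 0"

```text
time_s: 22.4
tcp_pos: [0.5906, -0.1888, 0.3253]
orientation: [3.111, 0.407, 0.002]
wrist_force: [8.5, -20.2, 1.6]
grip_width: 0.001
finger_force: 10.2
```

Emit:
arm_command --pt "0 0 -2 0 0 0 0" --pt "0 0 -3 0 0 0 0"

```text
time_s: 22.65
tcp_pos: [0.5902, -0.1882, 0.3254]
orientation: [3.107, 0.403, 0.005]
wrist_force: [16.3, -36.4, -0.5]
grip_width: -0.002
finger_force: 17.8
```

Emit:
arm_command --pt "0 0 10 0 0 0 0" --pt "0 0 40 0 0 0 0" --pt "0 0 50 -50 0 0 0" --pt "0 -60 80 -60 0 0 0" --pt "0 -110 80 -60 0 0 0" --pt "0 -110 80 -60 0 0 0"

```text
time_s: 23.4
tcp_pos: [0.5015, -0.2905, 0.3856]
orientation: [-3.115, -0.406, 0.001]
wrist_force: [1.1, 0.8, -0.4]
grip_width: 0.004
finger_force: 0.0
```

Run:
```python
from h import *
from cell import ctrl
show(ctrl.read_state())
i=ctrl.get_image("scene");t=T(cloud(i));g=i["pixels"].max(2)
m=(g<60)&(t[...,2]>300)&(t[...,2]<350)&(abs(t[...,0]+130)<18)&(t[...,1]<-40)&(t[...,1]>-140)
v,u=np.argwhere(m).mean(0);print("knob",t[m].mean(0),m.sum(),u,v)
m=(abs(t[...,2]-76)<6)&(t[...,1]>200)&(t[...,1]<300)&(abs(t[...,0])<80);print("tray",np.percentile(t[m][:,1],[50,90,98]))
t0=np.load("scene0.npz")["pixels"].astype(int);d=np.abs(t0-i["pixels"]).max(2)
for n,(a,b,c,e) in dict(pail=(160,155,200,212),red=(105,190,165,248),carton=(405,200,470,260)).items():print(n,(d[b:e,a:c]>40).mean())
cv2.imwrite("pics/p7.png",i["pixels"][130:360,60:480,::-1])
```

```text
t 23.4 T [-243.4 -172.3  385.6] yaw y -75.15608584706666 tilt [-3.11364027e-04 -6.12411316e-04 -9.99999764e-01] F [ 1.1  0.8 -0.4] q [-0.59  0.31  1.16  0.    1.67  0.72]
knob [-124.32168675  -73.41927711  337.67590361] 83 232.33734939759037 190.51807228915663
tray [242.8 244.4 245.3]
pail 0.0
red 0.0
carton 0.0
```

View pics/p7.png

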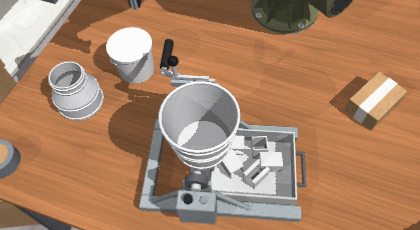

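The pawl is fully seated: the knob is at pixel (232.3,190.5), the same as at the start. Five stubs are in the tray and the bystanders are unmoved. The tray reads 2–3 mm out, so I give it one more gentle push home.

Emit:
arm_command --pt "0 20 -50 0 0 0 0" --pt "0 50 -100 0 0 0 0" --pt "0 80 -150 0 0 0 0" --pt "0 110 -200 0 0 0 0" --pt "0 140 -250 0 0 0 0" --pt "0 170 -300 0 0 0 0" --pt "0 200 -350 0 0 0 0" --pt "0 230 -400 0 0 0 0"

```text
time_s: 24.45
tcp_pos: [0.6229, 0.1597, 0.3845]
orientation: [-3.114, -0.412, 0.002]
wrist_force: [0.4, -1.6, 1.0]
grip_width: -0.004
finger_force: 0.0
```

Emit:
arm_command --pt "0 13 -45 0 0 0 0" --pt "0 13 -85 20 0 0 0" --pt "0 13 -85 80 0 0 0" --pt "0 13 -85 140 0 0 0" --pt "0 13 -85 200 0 0 0" --pt "0 13 -85 260 0 0 0" --pt "0 13 -85 320 0 0 0" --pt "0 13 -85 352 0 0 0"

```text
time_s: 25.45
tcp_pos: [0.6113, 0.2426, 0.0286]
orientation: [3.114, 0.412, -0.008]
wrist_force: [-0.2, -0.5, 0.5]
grip_width: -0.001
finger_force: 0.0
```

```bash
python3 -c "
from h import *
from cell import ctrl
show(ctrl.read_state())"
```

```text
t 25.45 T [  0.6 314.2  28.6] yaw y -74.93205062836711 tilt [-5.44645003e-03 -4.64283224e-05 -9.99985167e-01] F [-0.2 -0.5  0.5] q [0.32 0.75 1.34 0.   1.06 1.63]
```

Emit:
arm_command --pt "0 0 12 0 0 0 0" --pt "0 0 20 0 0 0 0" --pt "0 0 24 0 0 0 0" --pt "0 0 26 0 0 0 0" --pt "0 0 28 0 0 0 0" --pt "0 0 30 0 0 0 0" --pt "0 0 30 0 0 0 0"

```text
time_s: 26.32
tcp_pos: [0.6206, 0.216, 0.0347]
orientation: [-3.11, -0.412, -0.003]
wrist_force: [-4.4, 21.0, 4.7]
grip_width: -0.002
finger_force: 10.4
```

Emit:
arm_command --pt "0 0 -10 0 0 0 0" --pt "0 0 -20 0 0 0 0" --pt "0 0 -40 -50 0 0 0" --pt "0 0 -60 -110 0 0 0" --pt "0 0 -80 -170 0 0 0" --pt "0 0 -80 -200 0 0 0" --pt "0 0 -80 -200 0 0 0" --pt "0 0 -80 -200 0 0 0"

```text
time_s: 27.32
tcp_pos: [0.5998, 0.2899, 0.2321]
orientation: [3.114, 0.41, -0.003]
wrist_force: [-0.5, 1.2, -0.4]
grip_width: 0.002
finger_force: 0.0
```

Run:
```python
from h import *
from cell import ctrl
show(ctrl.read_state())
i=ctrl.get_image("scene");t=T(cloud(i));g=i["pixels"].max(2)
m=(g<60)&(t[...,2]>300)&(t[...,2]<350)&(abs(t[...,0]+130)<18)&(t[...,1]<-40)&(t[...,1]>-140)
v,u=np.argwhere(m).mean(0);print("knob",u,v)
m=(abs(t[...,2]-76)<6)&(t[...,1]>200)&(t[...,1]<300)&(abs(t[...,0])<80);print("tray",np.percentile(t[m][:,1],[50,90,98]))
print(ctrl.close_job())
```

```text
t 27.325 T [  1.8 362.8 232.1] yaw y -75.00570940482142 tilt [-1.70761086e-03  3.64513107e-04 -9.99998476e-01] F [-0.5  1.2 -0.4] q [ 0.4   0.57  1.14 -0.    1.43  1.7 ]
knob 232.34939759036143 190.5421686746988
tray [239.5   241.62  242.368]
the job is handed in; nothing more can be done
None
```

The job is handed in at 27.3 s: all five stubs are in the tray, the tray is home again after a second push because it had crept out about 3 mm, the barrel is upright with the pawl back in its notch, and the reducer, carton and pail have not moved.

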